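Slide the mosaic plaque over the board's edge up to its tape

ROBOT

A 6-joint arm with a two-finger parallel gripper is mounted at the origin on the work surface. World frame = base frame: x ahead of the robot, y to its left, z up, the work surface at z = 0. Lengths are in m, angles in degrees, forces in N, time in s.
With the tool pointing down it reaches from about 0.4 to 0.825 m from the base axis. Payload 7 kg.
Tool frame: the origin (TCP) lies at the very end of the fingers, on their centre line; the grasp point (between the pads) lies 19 mm behind it; z points along the fingers, y is the line along which they close (so a half turn about z gives the same grasp; the last joint's range is limited). The gripper opens to 88 mm and grips with 3 to 60 N. Pads are 19 mm wide; open, the fingers measure 130 mm over their backs; the gripper's body (78 mm by 193 mm) begins 47 mm behind the grasp point.
Start: joints at [86.637, 20.546, 0.682, 0, -70.136, -16.507], TCP at [0.229, 0.635, 0.227] pointing down, gripper open.
Joint ranges: [-176.03, 176.03], [-82.01, 121.73], [-58.28, 71.71], [-173.87, 95.51], [-174.79, -0.11], [-173.66, 173.66]. Speed limits (degrees/s): [136.94, 136.94, 172.46, 180, 180, 180].

INTERFACE

Orientations are given as [roll, pitch, yaw] about the fixed x, y, z axes, in that order (R = Rz(yaw) Ry(pitch) Rx(roll)).
In Python, from plant import ctrl, cams, workorder gives the robot as it stands.
- The arm moves only by the tool play_rows, never from a script. Its argument "motion" is a list of rows, each an object of numbers: "x", "y", "z": the shift along the tool's x, y, z normalised to -1 to 1, where 1 is 0.025 m; "rx", "ry", "rz": the turn, a rotation vector about the tool's x, y, z normalised to -1 to 1, where 1 is 4 degrees. A call has 1 to 20 rows; each row shifts and turns the commanded pose from where the row before left it, along the tool's axes as they then stand; what a row does not reach is not made up. A row lasts 1/8 s, in which the tool goes at most 62.5 mm and 10.7 degrees, less where a joint would pass 70% of its speed; a pose out of reach is approached as far as the arm can. A call with a number of a shift or a turn outside -1 to 1 is refused whole. A call with a gripper value outside its range is refused whole. "fingers" is the opening, from -1 (shut) to 1 (fully open), set as the call begins (left out, the last holds). The fingers move at their own pace and stop on an object; the grip force is fixed at half the most. Time passes only in rows, so rows that do not move let the fingers close. It gives the time, the measured TCP pose, the force, the opening and the grip force at its end, in the units of the state.
- ctrl.get_obs(): the state, without advancing time (a new reading comes with each control period).
- cams.snapshot(name): name is "scene" or "top"; returns the picture (480x640x3 uint8, blue, green, red); there is no depth.
- cams.get_calibration(name): a dict with "vertical_fov" (degrees; the focal length in pixels is half the picture's height over the tangent of half this angle, whatever the lens; pixels are square), "cx", "cy" (the principal point, pixels), "k1" (the pictures are not rectified: a ray, as slopes to the right and down, at radius r is drawn at 1 + k1 r^2 times it, then the intrinsics apply), "position" and "rotation" of the camera in the world. Camera axes: x right, y up, looking along -z (the intrinsics and any distortion apply to the point x, -y, -z); pixel columns grow to the right and rows downward; lengths in m; the calibration is good to about 2 mm. A picture is of the moment at which its call begins. get_calibration takes no time and is no camera call.
- workorder.close_job(): hands the job in; it is judged then, once.
The state is a dict: "clock": time; "joint_pos": joint angles; "qvel": joint speeds; "tau": joint torques, N m; "tool_pos": TCP position; "orientation": TCP orientation; "force": force on the tool from outside, world axes, zero at the start; "moment": the same for the moment, N m; "opening": finger opening in m; "gripper_force": force on a finger pad.
Only numpy, scipy, OpenCV 4.12 (cv2) and the standard library are available. Lean on these libraries where they do the work, as an engineer would, in place of code of your own. Each camera call takes 0.05 s, during which the arm holds its last target. There are 200 camera calls.

TASK

Push the oblong mosaic plaque across the raised work board with your fingertips, towards the board's long far edge (the one away from the robot), until its bare strip hangs over and the edge runs squarely along underneath the strip of masking tape, so that the overhanging strip can be glued next. Keep the plaque flat on the board, never lifting or tipping it, and leave it resting there on its own; leave the square plaque and everything else where they are.

Things in the scene. Friction and masses are not known exactly. Their poses are not given: they have to be found in the camera images.
- board: raised white work board, fixed and level on the table, 340 mm (its x) by 560 mm (its y), top 40 mm above the table. Origin: centre of its underside, on the table; its x axis points away from the robot towards the straight long far edge, 170 mm from the origin. The plaques slide on it with moderate friction (coefficient about 0.5 to 0.7)
- board_edge (a point): midpoint of the board's long far edge, on the top surface (40 mm above the table), axes as the board's: x points outward over the edge, y along the edge, z up. Beyond the edge is free space down to the table
- plaque: OBLONG sand-coloured plaque, 110 (its x) by 150 (its y) by 8 mm thick, about 0.26 kg, loose and flat on the board. Origin: centre of its underside. Small stones (under 1 mm proud) cover its -x part; then a 15 mm band of pale yellow masking tape along its y (x = 12.5 to 27.5 mm); then the bare strip to its +x edge at 55 mm. At the start +x points towards the far edge within about 20 degrees
- plaque_tape (a point): centre of the masking tape band, on the plaque's top face, 20 mm to +x of the plaque's centre and 8 mm above its underside
- square: the SQUARE plaque, to be left alone: 100 by 100 by 8 mm, same stones and tape, lying flat on the board beside the oblong one, on its left or its right. Origin at the centre of its underside
- jar: small white lidded glue jar, 42 mm across and 55 mm high, upright on the board between the two plaques. Origin at the centre of its underside; leave alone
- block: cork sanding block, 70 by 30 by 25 mm, on the board between the plaques, nearer the robot. Origin at the centre of its underside; leave alone
- taperoll: roll of masking tape lying flat on the table left of the board, 100 mm across, 24 mm high. Origin at the centre of its underside; leave alone
- brush: brush with a wooden handle lying on the table right of the board, about 200 mm long along its x. Leave alone
- can: upright can, 70 mm across, 100 mm high, on the table right of the board. Origin at the centre of its underside; leave alone
- spatula: spatula lying on the table beyond the board's far edge, under 30 mm high. Leave alone
- pot: small white open plastic pot, 70 mm across, 60 mm high, on the table left of the board. Origin at the centre of its underside; leave alone

How it is judged:
By the outcome, as a careful person would: the job done as asked, in the order asked, and still so for the second after the job is handed in, with the robot touching nothing.
It also fails if it takes over 35 s, if anything falls off the work surface, if the arm or the gripper's body presses on something with over 40 N, if the wrist force passes 120 N, or if a joint passes its speed limit or range.

## Working session

There is one attempt and no reset: what is moved stays moved. The work goes in short steps, Python scripts to look and compute and a tool call to move; the robot and the scene stay as the last step left them, time stands still between calls to the robot, and variables do not carry over. Pictures are saved under pics/ and viewed, at most 10 in all, crops included, and the job is handed in when it is done.

Besides the shell and the picture viewer there is one more tool, called after "Call:" as name(argument=value, ...), one argument or row to a line, values as JSON. play_rows: Moves the arm, as the interface text tells. Its arguments: {"type":"object","properties":{"motion":{"type":"array"},"fingers":{"type":"number"}},"required":["motion"]}

```bash
mkdir -p pics; ls; python3 - <<'E'
from plant import ctrl,cams
import cv2
for n in("top","scene"):
    cv2.imwrite(f"pics/{n}0.png",cams.snapshot(n)); print(cams.get_calibration(n))
o=ctrl.get_obs();print(o)
E
```

```text
pics
{'vertical_fov': 46.76574755560452, 'cx': 310.4950081146376, 'cy': 237.71308798552852, 'k1': 0.04525365251194778, 'position': array([0.43914873, 0.05295718, 1.30537477]), 'rotation': array([  6.2811173 ,  -1.7914899 , -88.44738842])}
{'vertical_fov': 54.74515453439235, 'cx': 320.4194237056617, 'cy': 234.8752903523586, 'k1': -0.10982766096123363, 'position': array([1.11443391, 0.63627208, 0.98575093]), 'rotation': array([ 40.84958601,   0.36872059, 137.71367589])}
{'clock': 0.1, 'joint_pos': array([ 8.66359816e+01,  2.05879786e+01,  6.40514327e-01, -1.83687529e-02,
       -7.01360239e+01, -1.65051489e+01]), 'qvel': array([-0.0474218 , -0.08866754,  0.04596165,  0.06695804,  0.17252158,
       -0.05345443]), 'tau': array([-2.09804799e-03, -5.84165025e+01,  2.93751115e+01,  7.01558948e+00,
        1.01555165e-02, -5.16831676e-05]), 'tool_pos': array([0.22930751, 0.63440216, 0.22571841]), 'orientation': array([ 1.79915046e+02, -7.16414308e-03, -1.98754160e+01]), 'force': array([1.2135434 , 0.06327331, 0.31513933]), 'moment': array([-0.00291198,  0.02404682, -0.01223024]), 'gripper_force': 0.0, 'opening': 0.08757514604227369}
```

View pics/top0.png

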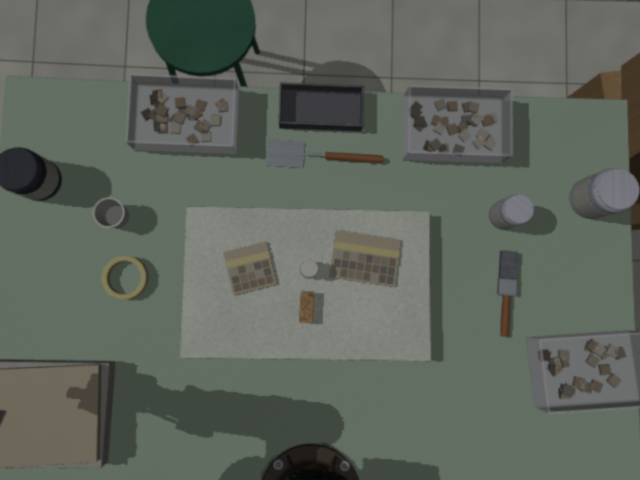

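View pics/scene0.png

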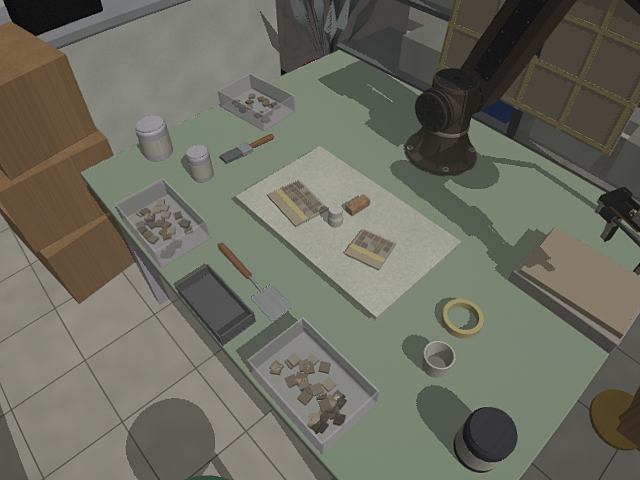

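The top view shows the board at (182–430, 208–360), the oblong plaque at (332–400, 232–287) with tape near v≈247, the square at (225–277, 243–294), the jar at (309, 268) and the block at (307, 307). The scene view agrees. Next I'll measure these.

```bash
cat > h.py <<'E'
import numpy as np, cv2
from scipy.spatial.transform import Rotation as R
from plant import ctrl,cams
def cast(name,uv,z):
    c=cams.get_calibration(name); f=240/np.tan(np.radians(c['vertical_fov']/2))
    d=(np.atleast_2d(uv).astype(float)-[c['cx'],c['cy']])/f
    s=d.copy()
    for _ in range(20): s=d/(1+c['k1']*(s**2).sum(1,keepdims=True))
    ray=np.c_[s[:,0],-s[:,1],-np.ones(len(s))]@R.from_euler('xyz',c['rotation'],degrees=True).as_matrix().T
    p=c['position']; return (p+ray*((z-p[2])/ray[:,2])[:,None])[:,:2]
def line(P):  # fit: point, direction
    vx,vy,x,y=cv2.fitLine(P.astype(np.float32),cv2.DIST_HUBER,0,1e-4,1e-4).ravel(); return np.array([x,y]),np.array([vx,vy])
E
python3 - <<'E'
from h import *
im=cv2.imread('pics/top0.png'); hsv=cv2.cvtColor(im,cv2.COLOR_BGR2HSV)
for n,(u,v) in dict(board=(215,320),table=(150,330),tape=(365,248),bare=(366,239),side=(364,234),stone=(365,265),sq=(250,262),shadow=(400,260),bshad=(435,300)).items(): print(n,hsv[v,u],im[v,u])
c=im[195:370,170:450]; cv2.imwrite('pics/crop0.png',cv2.resize(c,None,fx=2.8,fy=2.8,interpolation=cv2.INTER_CUBIC))
E
```

```text
board [ 47  14 130] [123 130 126]
table [ 60  28 110] [ 98 110  98]
tape [ 26  81 126] [ 86 120 126]
bare [ 21  46 111] [ 91 105 111]
side [ 25  28 118] [105 116 118]
stone [18 52 89] [71 82 89]
sq [ 23  58 118] [ 91 112 118]
shadow [48 13 98] [93 98 95]
bshad [60 28 72] [64 72 64]
```

View pics/crop0.png

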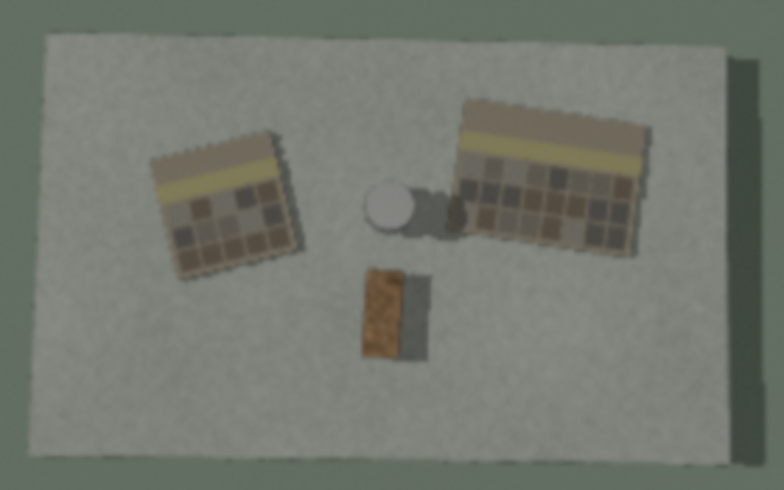

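```bash
cat >> h.py <<'E'
def measure(im,ycol=(190,425)):
    hsv=cv2.cvtColor(cv2.GaussianBlur(im,(3,3),0),cv2.COLOR_BGR2HSV); H,S,V=cv2.split(hsv)
    B=((S<21)&(V>80)).astype(np.uint8)
    B=cv2.morphologyEx(B,cv2.MORPH_OPEN,np.ones((3,3)))
    pts=[]
    for u in range(*ycol):
        r=np.nonzero(B[195:225,u])[0]
        if len(r): pts.append((u,195+r[0]-.5))
    E=cast('top',np.array(pts),.04); ep,ed=line(E)
    res=np.abs((E-ep)@[-ed[1],ed[0]]); k=res<.0025; ep,ed=line(E[k])
    T=((H>19)&(H<33)&(S>66)&(V>80)).astype(np.uint8)
    T[:, :300]=0; T[:,440:]=0; T[:190]=0;T[300:]=0
    n,l,st,ce=cv2.connectedComponentsWithStats(T); i=1+st[1:,4].argmax()
    tp=cast('top',np.argwhere(l==i)[:,::-1],.048); tc,td=line(tp)
    tc=tp.mean(0)
    P=((H>8)&(H<34)&(S>24)).astype(np.uint8); P[:,:320]=0;P[:,420:]=0;P[:190]=0;P[300:]=0
    P=cv2.morphologyEx(P,cv2.MORPH_OPEN,np.ones((3,3)))
    n,l,st,ce=cv2.connectedComponentsWithStats(P); i=1+st[1:,4].argmax()
    q=np.argwhere(l==i)[:,::-1].astype(np.float32)
    w=cast('top',q,.048); rect=cv2.minAreaRect((w*1000).astype(np.float32))
    # directions: both with +y sense
    ed=ed*np.sign(ed[1]); td=td*np.sign(td[1])
    ang=lambda d:np.degrees(np.arctan2(-d[0],d[1]))
    nrm=np.array([ed[1],-ed[0]])
    return dict(edge_pt=ep,edge_ang=ang(ed),nin=int(k.sum()),tape_c=tc,tape_ang=ang(td),tape_npx=len(tp),tape_beyond_edge=(tc-ep)@nrm,rect=rect,rc_beyond=(np.array(rect[0])/1000-ep)@nrm,corners=cv2.boxPoints(rect))
E
python3 - <<'E'
from h import *
im=cv2.imread('pics/top0.png')
for k,v in measure(im).items(): print(k,v)
hsv=cv2.cvtColor(im,cv2.COLOR_BGR2HSV)
print('board corners/edges',cast('top',[(187,207.5),(430,211),(430,360),(181,358)],.04))
print('block',cast('top',[(301,291),(314,291),(313,323),(299,323)],.065))
print('jar',cast('top',[(309,268.5)],.095))
E
```

```text
edge_pt [0.6464178  0.03783844]
edge_ang 0.6951741
nin 235
tape_c [ 0.55609012 -0.11047224]
tape_ang -7.004185
tape_npx 384
tape_beyond_edge -0.0921204436555892
rect ((535.9651489257812, -108.26827239990234), (152.56700134277344, 109.81339263916016), 83.34852600097656)
rc_beyond -0.11221719758786694
corners [[ 472.59216  -177.6785  ]
 [ 581.6664   -190.39813 ]
 [ 599.33813   -38.858047]
 [ 490.26392   -26.138412]]
board corners/edges [[ 0.64037219  0.30147833]
 [ 0.65023342 -0.25810164]
 [ 0.3115268  -0.25870633]
 [ 0.30275501  0.29679776]]
block [[0.45693561 0.03576033]
 [0.45773065 0.0068445 ]
 [0.38737186 0.00720324]
 [0.38657845 0.03812566]]
jar [[0.50578551 0.02015533]]
```

Plaque centre is (0.536, −0.108) with yaw ≈ −6.9°. The edge yaw is ≈ 0.7° and the tape centre is 92 mm short of the edge. I'll push with both open fingers on the −x edge. First I turn the tool, then travel behind the plaque.

Call:
play_rows(
  motion=[
    {"rz": -0.8},
    {"rz": -0.8},
    {"rz": -0.8},
    {"rz": -0.8},
    {"x": 0.94,"y": 1},
    {"x": 0.94,"y": 1},
    {"x": 0.94,"y": 1},
    {"x": 0.94,"y": 1},
    {"x": 0.94,"y": 1},
    {"x": 0.94,"y": 1},
    {"x": 0.94,"y": 1},
    {"x": 0.94,"y": 1},
    {"x": 0.94,"y": 1},
    {"x": 0.94,"y": 1},
    {"x": 0.94,"y": 1},
    {"x": 0.94,"y": 1},
    {"x": 0.94,"y": 1},
    {"y": 1},
    {"y": 1},
    {"y": 1},
  ],
  fingers=1,
)

```text
$.motion[0]: bad value
```

Call:
play_rows(
  motion=[
    {"x": 0,"y": 0,"z": 0,"rx": 0,"ry": 0,"rz": -0.8},
    {"x": 0,"y": 0,"z": 0,"rx": 0,"ry": 0,"rz": -0.8},
    {"x": 0,"y": 0,"z": 0,"rx": 0,"ry": 0,"rz": -0.8},
    {"x": 0,"y": 0,"z": 0,"rx": 0,"ry": 0,"rz": -0.8},
    {"x": 0.94,"y": 1,"z": 0,"rx": 0,"ry": 0,"rz": 0},
    {"x": 0.94,"y": 1,"z": 0,"rx": 0,"ry": 0,"rz": 0},
    {"x": 0.94,"y": 1,"z": 0,"rx": 0,"ry": 0,"rz": 0},
    {"x": 0.94,"y": 1,"z": 0,"rx": 0,"ry": 0,"rz": 0},
    {"x": 0.94,"y": 1,"z": 0,"rx": 0,"ry": 0,"rz": 0},
    {"x": 0.94,"y": 1,"z": 0,"rx": 0,"ry": 0,"rz": 0},
    {"x": 0.94,"y": 1,"z": 0,"rx": 0,"ry": 0,"rz": 0},
    {"x": 0.94,"y": 1,"z": 0,"rx": 0,"ry": 0,"rz": 0},
    {"x": 0.94,"y": 1,"z": 0,"rx": 0,"ry": 0,"rz": 0},
    {"x": 0.94,"y": 1,"z": 0,"rx": 0,"ry": 0,"rz": 0},
    {"x": 0.94,"y": 1,"z": 0,"rx": 0,"ry": 0,"rz": 0},
    {"x": 0.94,"y": 1,"z": 0,"rx": 0,"ry": 0,"rz": 0},
    {"x": 0.94,"y": 1,"z": 0,"rx": 0,"ry": 0,"rz": 0},
    {"x": 0,"y": 1,"z": 0,"rx": 0,"ry": 0,"rz": 0},
    {"x": 0,"y": 1,"z": 0,"rx": 0,"ry": 0,"rz": 0},
    {"x": 0,"y": 1,"z": 0,"rx": 0,"ry": 0,"rz": 0},
  ],
  fingers=1,
)

```text
clock: 2.6
tool_pos: [0.4826, 0.1989, 0.2266]
orientation: [-180.0, 0.0, -7.0]
force: [0.2, -1.1, -0.1]
opening: 0.0874
gripper_force: 0.0
```

Call:
play_rows(
  motion=[
    {"x": 0,"y": 1,"z": 0,"rx": 0,"ry": 0,"rz": 0},
    {"x": 0,"y": 1,"z": 0,"rx": 0,"ry": 0,"rz": 0},
    {"x": 0,"y": 1,"z": 0,"rx": 0,"ry": 0,"rz": 0},
    {"x": 0,"y": 1,"z": 0,"rx": 0,"ry": 0,"rz": 0},
    {"x": 0,"y": 1,"z": 0,"rx": 0,"ry": 0,"rz": 0},
    {"x": 0,"y": 1,"z": 0,"rx": 0,"ry": 0,"rz": 0},
    {"x": 0,"y": 1,"z": 0,"rx": 0,"ry": 0,"rz": 0},
    {"x": 0,"y": 1,"z": 0,"rx": 0,"ry": 0,"rz": 0},
    {"x": 0,"y": 1,"z": 0.8,"rx": 0,"ry": 0,"rz": 0},
    {"x": 0,"y": 1,"z": 0.8,"rx": 0,"ry": 0,"rz": 0},
    {"x": 0,"y": 1,"z": 0.8,"rx": 0,"ry": 0,"rz": 0},
    {"x": 0,"y": 1,"z": 0.8,"rx": 0,"ry": 0,"rz": 0},
    {"x": 0,"y": 0,"z": 0.8,"rx": 0,"ry": 0,"rz": 0},
    {"x": 0,"y": 0,"z": 0.8,"rx": 0,"ry": 0,"rz": 0},
    {"x": 0,"y": 0,"z": 0.8,"rx": 0,"ry": 0,"rz": 0},
    {"x": 0,"y": 0,"z": 0,"rx": 0,"ry": 0,"rz": 0},
  ],
)

```text
clock: 4.6
tool_pos: [0.445, -0.0982, 0.0856]
orientation: [180.0, 0.2, -7.1]
force: [0.2, 0.0, 0.6]
opening: 0.0875
gripper_force: 0.0
```

```bash
python3 - <<'E'
from h import *
im=cams.snapshot('scene');cv2.imwrite('pics/s1.png',cv2.resize(im[120:300,200:440],None,fx=3.3,fy=3.3,interpolation=cv2.INTER_CUBIC))
o=ctrl.get_obs();print(o['tool_pos'],o['orientation'],o['force'])
E
```

```text
[ 0.44590063 -0.09804247  0.08654172] [ 1.79968170e+02  6.21793455e-02 -7.07351836e+00] [ 0.01573669 -0.56281619  0.70557862]
```

View pics/s1.png

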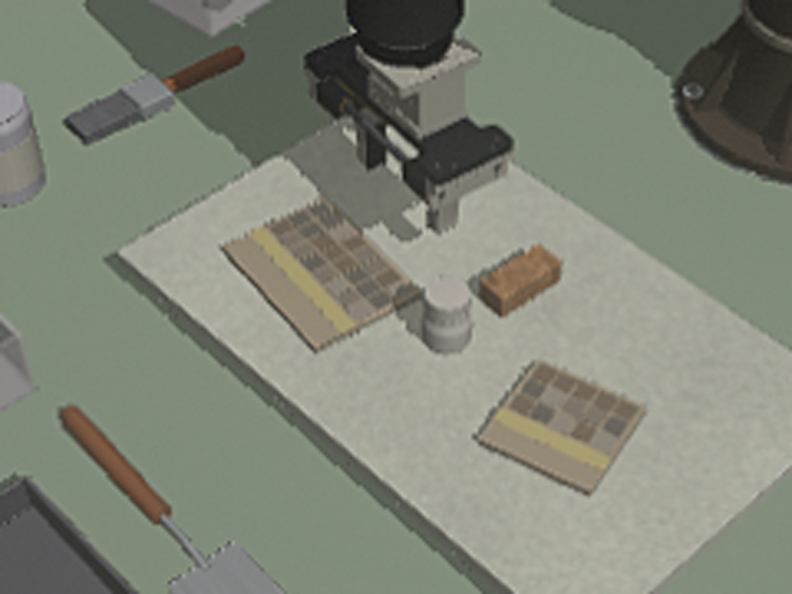

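The view shows the open gripper straddling the space behind the plaque's near edge, clear of the jar (crop 447, 310) and block (crop 520, 280). Now I descend and move in to just short of contact.

Call:
play_rows(
  motion=[
    {"x": 0,"y": 0,"z": 0.7,"rx": 0,"ry": 0,"rz": 0},
    {"x": 0,"y": 0,"z": 0.6,"rx": 0,"ry": 0,"rz": 0},
    {"x": 0,"y": 0,"z": 0.41,"rx": 0,"ry": 0,"rz": 0},
    {"x": 0.4,"y": 0,"z": 0,"rx": 0,"ry": 0,"rz": 0},
    {"x": 0.4,"y": 0,"z": 0,"rx": 0,"ry": 0,"rz": 0},
    {"x": 0,"y": 0,"z": 0,"rx": 0,"ry": 0,"rz": 0},
  ],
)

```text
clock: 5.4
tool_pos: [0.4679, -0.1, 0.0443]
orientation: [-180.0, -0.1, -7.1]
force: [0.6, 0.3, -0.4]
opening: 0.0875
gripper_force: 0.0
```

Call:
play_rows(
  motion=[
    {"x": 0.2,"y": 0,"z": 0,"rx": 0,"ry": 0,"rz": 0},
    {"x": 0.2,"y": 0,"z": 0,"rx": 0,"ry": 0,"rz": 0},
    {"x": 0.2,"y": 0,"z": 0,"rx": 0,"ry": 0,"rz": 0},
    {"x": 0.24,"y": 0,"z": 0,"rx": 0,"ry": 0,"rz": -0.19},
    {"x": 0.24,"y": 0,"z": 0,"rx": 0,"ry": 0,"rz": -0.19},
    {"x": 0.24,"y": 0,"z": 0,"rx": 0,"ry": 0,"rz": -0.19},
    {"x": 0.24,"y": 0,"z": 0,"rx": 0,"ry": 0,"rz": -0.19},
    {"x": 0.24,"y": 0,"z": 0,"rx": 0,"ry": 0,"rz": -0.19},
    {"x": 0.24,"y": 0,"z": 0,"rx": 0,"ry": 0,"rz": -0.19},
    {"x": 0.24,"y": 0,"z": 0,"rx": 0,"ry": 0,"rz": -0.19},
    {"x": 0.24,"y": 0,"z": 0,"rx": 0,"ry": 0,"rz": -0.19},
    {"x": 0.24,"y": 0,"z": 0,"rx": 0,"ry": 0,"rz": -0.19},
    {"x": 0.24,"y": 0,"z": 0,"rx": 0,"ry": 0,"rz": -0.19},
    {"x": 0,"y": 0,"z": 0,"rx": 0,"ry": 0,"rz": 0},
  ],
)

```text
clock: 7.15
tool_pos: [0.542, -0.1055, 0.0438]
orientation: [-180.0, -0.1, 0.6]
force: [0.6, -0.4, 0.2]
opening: 0.0875
gripper_force: 0.0
```

```bash
python3 - <<'E'
from h import *
im=cams.snapshot('top');cv2.imwrite('pics/t2.png',im);cv2.imwrite('pics/t2c.png',cv2.resize(im[190:310,270:450],None,fx=4,fy=4,interpolation=cv2.INTER_CUBIC))
for k,v in measure(im,(190,325)).items(): print(k,v)
o=ctrl.get_obs();print(o['tool_pos'],o['orientation'],o['force'])
E
```

```text
edge_pt [0.64621717 0.14186725]
edge_ang 0.6811654
nin 135
tape_c [ 0.63093433 -0.04029412]
tape_ang 4.6401205
tape_npx 16
tape_beyond_edge -0.01744734256164612
rect ((580.531982421875, -117.189208984375), (165.18048095703125, 226.9119415283203), 1.8288488388061523)
rc_beyond -0.06876028227734317
corners [[ 494.36298     -6.426817 ]
 [ 501.60468   -233.22318  ]
 [ 666.701     -227.9516   ]
 [ 659.4593      -1.1552429]]
[ 0.54183471 -0.10547227  0.04379156] [-1.79990581e+02 -6.92433114e-02  5.33045046e-01] [ 0.41115137 -0.22179737 -0.75845469]
```

View pics/t2c.png

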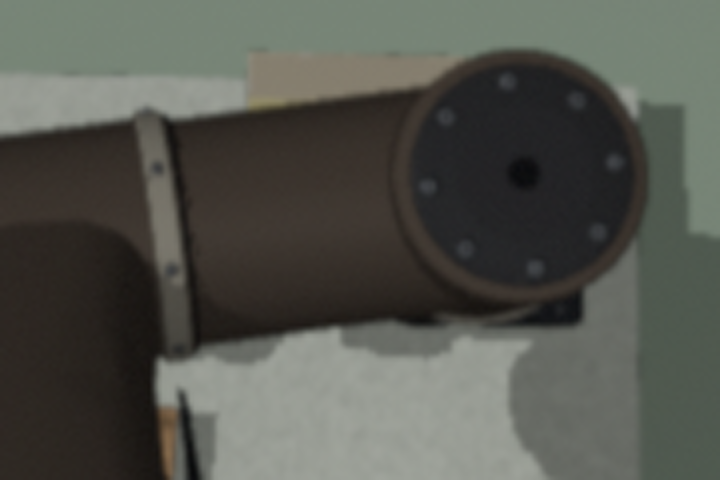

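The arm hides most of the plaque from the top camera, though its bare edge at crop (250–440, 55) looks square to the board. I'll use the scene camera instead.

```bash
cat >> h.py <<'E'
def scene_meas(im,box):
    hsv=cv2.cvtColor(im,cv2.COLOR_BGR2HSV);H,S,V=cv2.split(hsv)
    u0,u1,v0,v1=box
    T=np.zeros_like(H); T[v0:v1,u0:u1]=((H>19)&(H<33)&(S>66)&(V>80))[v0:v1,u0:u1]
    n,l,st,ce=cv2.connectedComponentsWithStats(T); i=1+st[1:,4].argmax()
    tp=cast('scene',np.argwhere(l==i)[:,::-1],.048); _,td=line(tp); tc=tp.mean(0)
    # board top edge: in columns 300..370 the lowest board-white pixel
    B=((S<24)&(V>95)).astype(np.uint8); B=cv2.morphologyEx(B,cv2.MORPH_OPEN,np.ones((3,3)))
    pts=[]
    for u in range(318,370):
        g=205+(u-238)*120/138-8; r=np.nonzero(B[int(g)-14:int(g)+14,u])[0]
        if len(r): pts.append((u,int(g)-14+r[-1]+.5))
    E=cast('scene',np.array(pts),.04); ep,ed=line(E); k=np.abs((E-ep)@[-ed[1],ed[0]])<.003; ep,ed=line(E[k])
    ed=ed*np.sign(ed[1]);td=td*np.sign(td[1]);ang=lambda d:np.degrees(np.arctan2(-d[0],d[1]))
    print('scene tape',tc,ang(td),len(tp),np.ptp(tp,axis=0),'edge',ep,ang(ed),k.sum(),'beyond',(tc-ep)@[ed[1],-ed[0]], 'beyond using top edge',(tc-[.6464,.0378])@[np.cos(np.radians(.7)),np.sin(np.radians(.7))])
E
python3 - <<'E'
from h import *
scene_meas(cv2.imread('pics/scene0.png'),(255,340,165,240))
im=cams.snapshot('scene');cv2.imwrite('pics/s2.png',im)
scene_meas(im,(220,340,165,290))
E
```

```text
scene tape [ 0.55728948 -0.10773861] -6.9318743 201 [0.03129767 0.14681417] edge [0.64667135 0.191166  ] 0.8177146 52 beyond -0.09363853076212919 beyond using top edge -0.09088191028516092
scene tape [ 0.62818652 -0.1022113 ] 0.4977475 226 [0.0167263  0.14949342] edge [0.6467584  0.19594331] 0.61415446 52 beyond -0.02176665307573643 beyond using top edge -0.01992263824657909
```

The scene camera agrees with the top one: the tape is about 21 mm short and already square within 0.2°.

Call:
play_rows(
  motion=[
    {"x": 0.16,"y": 0,"z": 0,"rx": 0,"ry": 0,"rz": -0.04},
    {"x": 0.16,"y": 0,"z": 0,"rx": 0,"ry": 0,"rz": 0},
    {"x": 0.16,"y": 0,"z": 0,"rx": 0,"ry": 0,"rz": 0},
    {"x": 0.16,"y": 0,"z": 0,"rx": 0,"ry": 0,"rz": 0},
    {"x": 0.16,"y": 0,"z": 0,"rx": 0,"ry": 0,"rz": 0},
    {"x": 0,"y": 0,"z": 0,"rx": 0,"ry": 0,"rz": 0},
    {"x": 0,"y": 0,"z": 0,"rx": 0,"ry": 0,"rz": 0},
  ],
)

```text
clock: 8.12
tool_pos: [0.5614, -0.1054, 0.0439]
orientation: [-180.0, -0.0, 0.7]
force: [0.4, 0.1, 0.2]
opening: 0.0875
gripper_force: 0.0
```

```bash
python3 - <<'E'
from h import *
im=cams.snapshot('scene');cv2.imwrite('pics/s3.png',im)
scene_meas(im,(200,340,165,290))
o=ctrl.get_obs();print(o['tool_pos'],o['orientation'],o['force'])
E
```

```text
scene tape [ 0.6477948  -0.10221275] 0.85401016 231 [0.01755864 0.14905959] edge [0.64691883 0.19611456] 0.7603068 52 beyond -0.0030827515410065077 beyond using top edge -0.00031583645359686916
[ 0.56134644 -0.1053289   0.04394848] [-1.79997245e+02 -4.09269640e-02  6.95130555e-01] [ 0.42563059 -0.61758805 -0.58950441]
```

Within a few mm. Next I back off, lift, and swing aside to check with the top camera.

Call:
play_rows(
  motion=[
    {"x": -0.5,"y": 0,"z": 0,"rx": 0,"ry": 0,"rz": 0},
    {"x": -0.8,"y": 0,"z": 0,"rx": 0,"ry": 0,"rz": 0},
    {"x": 0,"y": 0,"z": -1,"rx": 0,"ry": 0,"rz": 0},
    {"x": 0,"y": 0,"z": -1,"rx": 0,"ry": 0,"rz": 0},
    {"x": 0,"y": 0,"z": -1,"rx": 0,"ry": 0,"rz": 0},
    {"x": 0,"y": 0,"z": -1,"rx": 0,"ry": 0,"rz": 0},
    {"x": 0,"y": 0,"z": -1,"rx": 0,"ry": 0,"rz": 0},
    {"x": 0,"y": 0,"z": -1,"rx": 0,"ry": 0,"rz": 0},
    {"x": 0,"y": -1,"z": 0,"rx": 0,"ry": 0,"rz": 0},
    {"x": 0,"y": -1,"z": 0,"rx": 0,"ry": 0,"rz": 0},
    {"x": 0,"y": -1,"z": 0,"rx": 0,"ry": 0,"rz": 0},
    {"x": 0,"y": -1,"z": 0,"rx": 0,"ry": 0,"rz": 0},
    {"x": 0,"y": -1,"z": 0,"rx": 0,"ry": 0,"rz": 0},
    {"x": 0,"y": -1,"z": 0,"rx": 0,"ry": 0,"rz": 0},
    {"x": 0,"y": -1,"z": 0,"rx": 0,"ry": 0,"rz": 0},
    {"x": 0,"y": -1,"z": 0,"rx": 0,"ry": 0,"rz": 0},
    {"x": 0,"y": -1,"z": 0,"rx": 0,"ry": 0,"rz": 0},
    {"x": 0,"y": -1,"z": 0,"rx": 0,"ry": 0,"rz": 0},
    {"x": 0,"y": -1,"z": 0,"rx": 0,"ry": 0,"rz": 0},
    {"x": 0,"y": 0,"z": 0,"rx": 0,"ry": 0,"rz": 0},
  ],
)

```text
clock: 10.68
tool_pos: [0.5245, 0.1701, 0.1936]
orientation: [-180.0, 0.0, 0.8]
force: [0.1, 0.2, -0.2]
opening: 0.0877
gripper_force: 0.0
```

```bash
python3 - <<'E'
from h import *
im=cams.snapshot('scene');cv2.imwrite('pics/s4.png',im)
scene_meas(im,(200,340,165,290))
im=cams.snapshot('top');cv2.imwrite('pics/t4.png',im);cv2.imwrite('pics/t4c.png',cv2.resize(im[190:370,170:450],None,fx=2.8,fy=2.8,interpolation=cv2.INTER_CUBIC))
for k,v in measure(im,(405,426)).items(): print(k,v)
m=measure(im)
n=np.array([np.cos(np.radians(.7)),np.sin(np.radians(.7))])
print('vs initial edge: tape',(m['tape_c']-[.6464,.0378])@n,'rect centre',(np.array(m['rect'][0])/1000-[.6464,.0378])@n)
E
```

```text
scene tape [ 0.64780131 -0.10226542] 0.8526578 231 [0.01755864 0.14905959] edge [0.64686525 0.18788368] 0.7395293 52 beyond -0.002808927639723245 beyond using top edge -0.00030996995550947146
edge_pt [ 0.6501141  -0.21673812]
edge_ang 1.7910436
nin 21
tape_c [ 0.64713258 -0.10512517]
tape_ang 0.31539512
tape_npx 346
tape_beyond_edge 0.0005083312545862946
rect ((626.8179321289062, -105.53356170654297), (109.16781616210938, 149.78448486328125), 1.3162760734558105)
rc_beyond -0.019809160917617787
corners [[ 570.528     -31.914944]
 [ 573.9688   -181.6599  ]
 [ 683.10785  -179.15218 ]
 [ 679.66705   -29.407227]]
vs initial edge: tape -0.0010135873147675786 rect centre -0.02133171269780725
```

View pics/t4c.png

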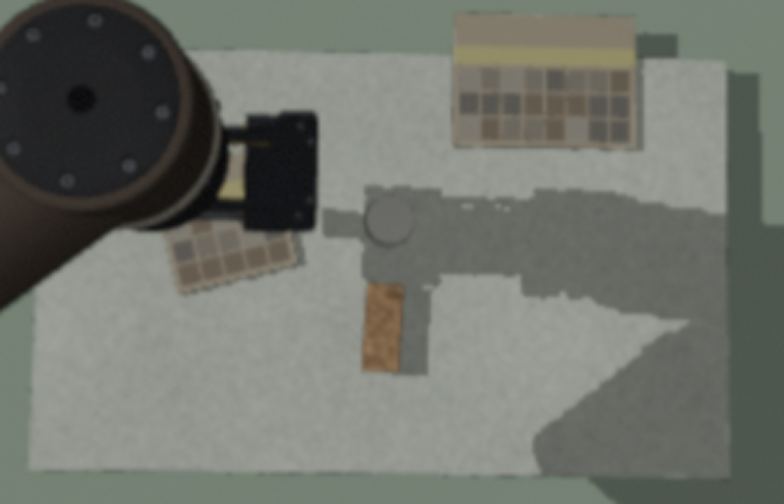

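The tape band at crop (457–635, 56) lies along the board's edge line: about 1 mm from centred, and square within about 0.5°. The jar, block and square plaque haven't moved, and the robot is clear.

```bash
python3 -c "
from plant import workorder
print(workorder.close_job())"
```

```text
the job is handed in; nothing more can be done
None
```

The oblong plaque lies flat with its bare strip overhanging: the board's far edge runs under the tape, about 1 mm off its centre line (the camera readings range from 0.5 mm past to 3 mm short) and square within about half a degree; nothing else appears to have moved, and the job is handed in.

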